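# Fit the new insert in the drill-press table

### The job

Fit the new, undrilled insert into the empty pocket of the drill-press table: slide it over and shuffle it about until it drops right down, lying flat and flush with the table top. Leave the worn, drilled insert and the chuck key where they lie.

Things in the scene. Friction and masses are not known exactly. Their poses are not given: they have to be found in the camera images.
- drill_table: Auxiliary table of a drill press: a fixed grey-topped board lying flat on the bench, 340 mm (its x) by 660 mm (its y), top face 30 mm above the bench. Origin at the centre of its underside; z up, its x points roughly away from the robot. The empty pocket is in its middle. Two flush T-tracks along x at y = -125 and +125 mm do not disturb sliding.
- pocket (a point): Centre of the pocket's flat floor, at drill_table's x = y = 0, 18 mm above the bench; axes as drill_table. The pocket is 104 mm (x) by 134 mm (y), 12 mm deep, open to the table top; its corner at +x, +y is filled in at 45 degrees to match the insert's cut corner.
- fence (a point): Foot of the fixed fence on the drill table's far side: middle of its face, on the table top, 128 mm from the pocket's centre along drill_table's x. The fence runs the full length along y, 48 mm high. A flip stop on it at y = +247 to +268 mm stands 12 mm out from the face and reaches 72 mm above the table top.
- new_insert: New insert: plain undrilled plate, 100 mm (its x) by 130 (its y) by 12 thick, 0.1 to 0.17 kg, corner +x,+y cut off 22 mm along each side; 2 mm play all round in the pocket. Origin at the centre of its underside, z up. Seated, its axes match drill_table's. Starts flat on the drill table, left or right of the pocket (180 to 210 mm off along y), turned under 20 degrees. Too wide to grip flat.
- worn_insert: The old insert, same outline but drilled through with four holes of 16 to 36 mm, lying on the other side of the pocket. Origin and axes as new_insert. To be left there.
- chuck_key: Steel T-shaped chuck key lying on the drill table's near strip, its length along the strip: 96 mm long (its x), 60 mm cross bar (its y), 22 mm high; origin on the table top, 25 mm from the cross bar towards the tip.
Things that resemble listed ones, but are neither listed nor needed, are in the scene too. Leave any green or pink look-alike of the new_insert alone.

How it is judged:
By the outcome, as a careful person would: the job done as asked, in the order asked, and still so for the second after the job is handed in, with the robot touching nothing.
It also fails if it takes over 67 s, if anything falls off the work surface, if the arm or the gripper's body presses on something with over 40 N, if the wrist force passes 120 N, or if a joint passes its speed limit or range.

### The arm

A 6-joint arm with a two-finger parallel gripper is mounted at the origin on the work surface. World frame = base frame: x ahead of the robot, y to its left, z up, the work surface at z = 0. Lengths are in m, angles in rad, forces in N, time in s.
With the tool pointing down it reaches from about 0.375 to 0.9 m from the base axis. Payload 3.1 kg.
Tool frame: the origin (TCP) lies at the very end of the fingers, on their centre line; the grasp point (between the pads) lies 19 mm behind it (manip.tcp_to_grasp is the distance from the TCP to the grasp point, in m); z points along the fingers, y is the line along which they close (so a half turn about z gives the same grasp; the last joint's range is limited). The gripper opens to 85 mm and grips with 20 to 120 N. Pads are 22 mm wide; open, the fingers measure 114 mm over their backs; the gripper's body (76 mm by 85 mm) begins 54 mm behind the grasp point. The pads swing forward as they close: fully open they stand 13 mm farther back than shut.
Start: joints at [1.091, 0.527, 1.433, -0, 1.181, -0.178], TCP at [0.185, 0.597, 0.201] pointing down, gripper open.
Joint ranges: [-3.08, 3.08], [-0.75, 2.2], [0.22, 2.44], [-1.43, 4.57], [0, 2.65], [-2.85, 2.85]. Speed limits (rad/s): [2.79, 2.79, 3.14, 3.14, 3.14, 3.14].

### API

Orientations are given as a unit quaternion [x, y, z, w].
In Python, from station import manip gives the robot as it stands. The module is installed in compiled form; this text tells all that it offers.
- The arm moves only by the tool step_arm, never from a script. Its argument "commands" is one flat list of numbers, 6 for each row, row after row: the shift along the tool's x, y, z in m, then the turn, a rotation vector about the tool's x, y, z in degrees. A call has exactly 10 rows; each row is the pose to reach, as a shift and turn from the pose commanded when the call began, along the tool's axes at that moment; what a row does not reach only later rows make up. A row lasts 1/10 s, in which the tool goes at most 50 mm and 8.59 degrees, less where a joint would pass 70% of its speed; a pose out of reach is approached as far as the arm can. A call with a gripper value outside its range is refused whole. "jaw" is the opening in per cent of the stroke, from 0 (shut) to 100 (fully open), set as the call begins (left out, the last holds). The fingers move at their own pace and stop on an object; "grip_force" is the grip in N (left out, the last holds). Time passes only in rows, so rows that repeat a pose let the fingers close, or fill a call up. It gives the time, the measured TCP pose, the force, the opening and the grip force at its end, in the units of the state.
- manip.sense(): the state, without advancing time (a new reading comes with each control period).
- manip.snapshot(name): name is "side" or "top" or "wrist"; returns a dict with "pixels" (400x640x3 uint8, blue, green, red), "fx", "fy", "cx", "cy" (pixels), "R" (3x3) and "t" (3): a world point X has camera coordinates R X + t; the wrist camera has in their place "mount" (4x4, takes a point from camera to tool coordinates, whose origin is the TCP and whose axes are the flange's). Camera axes: x right, y down, z forward; pixel columns grow to the right and rows downward; lengths in m; the calibration is good to about 2 mm. A picture is of the moment at which its call begins: read the wrist's pose just before it. There is no depth.
- manip.sign_off(): hands the job in; it is judged then, once.
The state is a dict: "t": time; "q": joint angles; "qd": joint speeds; "tau": joint torques, N m; "tcp_pos": TCP position; "tool_rot": TCP orientation; "force": force on the tool from outside, world axes, zero at the start; "ft_torque": the same for the moment, N m; "finger_gap": opening from 0.0 (shut) to 1.0 (fully open); "gripper_force": force on a finger pad.
Only numpy, scipy, OpenCV 4.12 (cv2) and the standard library are available. Lean on these libraries where they do the work, as an engineer would, in place of code of your own. Each camera call takes 0.05 s, during which the arm holds its last target. There are 200 camera calls.

## Working session

There is one attempt and no reset: what is moved stays moved. The work goes in short steps, Python scripts to look and compute and a tool call to move; the robot and the scene stay as the last step left them, time stands still between calls to the robot, and variables do not carry over. Pictures are saved under pics/ and viewed, at most 10 in all, crops included, and the job is handed in when it is done.

Besides the shell and the picture viewer there is one more tool, called as name(argument=value, ...) on one line, values as JSON. step_arm: Moves the arm, as the interface text tells. Its arguments: {"type":"object","properties":{"commands":{"type":"array","items":{"type":"number"}},"jaw":{"type":"number"},"grip_force":{"type":"number"}},"required":["commands"]}

```bash
mkdir -p pics; cat > h.py <<'E'
import numpy as np, cv2
from station import manip
from scipy.spatial.transform import Rotation as Rn
def ray(s,u,v,z,st=None):
    d=np.array([(u-s['cx'])/s['fx'],(v-s['cy'])/s['fy'],1.])
    if 'R' in s:
        R=np.array(s['R']).T; o=-R@np.array(s['t']); d=R@d
    else:
        M=np.array(s['mount']); T=np.eye(4); T[:3,:3]=Rn.from_quat(st['tool_rot']).as_matrix(); T[:3,3]=st['tcp_pos']
        M=T@M; o=M[:3,3]; d=M[:3,:3]@d
    return o+d*(z-o[2])/d[2]
E
python3 - <<'E'
from h import *
s=manip.sense();print(s)
import pickle
for n in("top","side"):
    c=manip.snapshot(n);cv2.imwrite(f"pics/{n}0.png",c['pixels']);pickle.dump(c,open(n+'0.pkl','wb'))
    print(n,c['fx'],c['R'],c['t'])
E
```

```text
{'t': 0.0, 'q': array([ 1.09150061e+00,  5.28487775e-01,  1.43392301e+00,  2.16556702e-05,
        1.18140982e+00, -1.78493910e-01]), 'qd': array([ 2.23528774e-04,  1.07887020e-05,  3.27222851e-04, -1.51842108e-03,
        8.91219262e-04, -1.44876521e-04]), 'tau': array([ 1.29383985e-03, -4.42345011e+01, -1.78029674e+01, -2.65976942e-04,
        8.19663604e-03, -4.64935269e-06]), 'tcp_pos': array([0.18476766, 0.59623109, 0.20021384]), 'tool_rot': array([ 1.49838505e-01,  9.88709857e-01, -1.05103342e-03, -3.69287485e-04]), 'force': array([ 0.14315489, -0.45587365,  0.26148174]), 'ft_torque': array([-0.01253254,  0.01524959, -0.05207634]), 'gripper_force': 0.0, 'finger_gap': 0.9992997240725195}
top 518.3914729156787 [[-4.70746248e-02 -9.98891369e-01 -1.09171767e-04]
 [-9.75682630e-01  4.60042916e-02 -2.14305881e-01]
 [ 2.14073317e-01 -9.98185191e-03 -9.76766593e-01]] [0.09873579 0.43573766 1.16565353]
side 380.4039959583981 [[ 0.75316391 -0.6578299   0.00198565]
 [-0.48277051 -0.55477991 -0.67760747]
 [ 0.44685205  0.50939088 -0.73542109]] [-0.28482712  0.31543721  0.88630709]
```

View pics/top0.png

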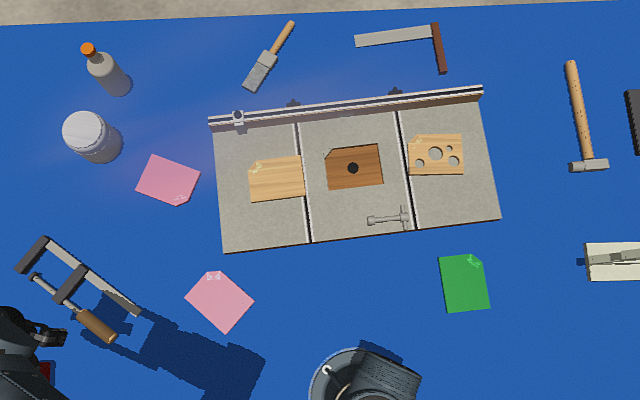

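View pics/side0.png

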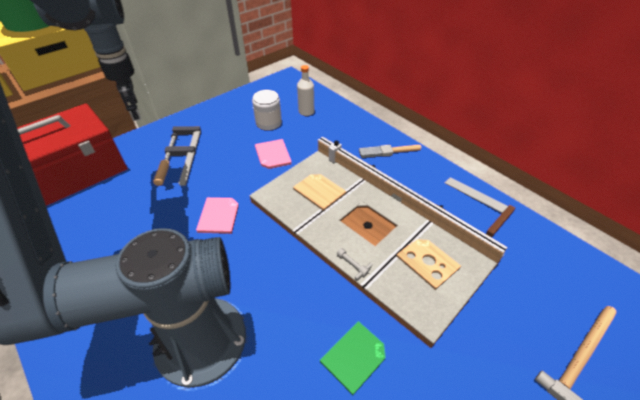

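Top view: the new insert is the plain wood plate at (276,178). Possible mix-ups are the worn insert, drilled (436,155), the brown pocket (353,167), pink plates (168,180) and (219,301), and the green plate (464,283). I choose (276,178) and check it in a close crop.

```bash
python3 - <<'E'
import cv2
i=cv2.imread('pics/top0.png')[75:260,200:400]
cv2.imwrite('pics/c1.png',cv2.resize(i,None,fx=3.2*1.0,fy=3.2,interpolation=cv2.INTER_CUBIC))
E
```

```text
(no output)
```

View pics/c1.png

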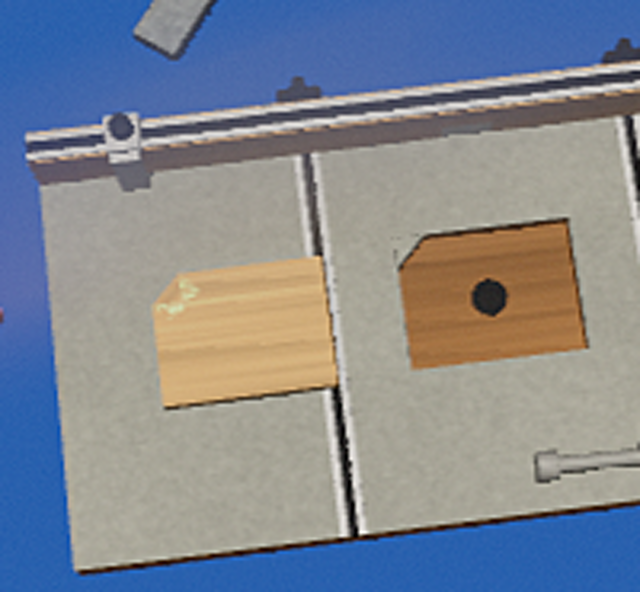

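The crop shows a plain plate with no holes and its cut corner at far left (crop 154,303–181,273). The pocket corners are at (400,268), (425,237), (568,218), (588,348) and (412,369).

```bash
cat >> h.py <<'E'
def fit(P,L,W):
    # corners order: A(+y side of cut), B(+x side of cut), far-right, near-right, near-left ; returns x,y,yaw,res
    from scipy.optimize import least_squares
    a,b=L/2,W/2;m=np.array([[a-22e-3,b],[a,b-22e-3],[a,-b],[-a,-b],[-a,b]])
    def f(p):
        R=np.array([[np.cos(p[2]),-np.sin(p[2])],[np.sin(p[2]),np.cos(p[2])]]);return (m@R.T+p[:2]-P).ravel()
    r=least_squares(f,[*P.mean(0),0]);return r.x,r.fun.reshape(-1,2)*1e3
def rel(p,q):
    c,s=np.cos(q[2]),np.sin(q[2]);d=p[:2]-q[:2]
    return (np.array([c*d[0]+s*d[1],-s*d[0]+c*d[1]])*1e3).round(1),np.degrees(p[2]-q[2]).round(2)
E
python3 - <<'E'
from h import *
import pickle
c=pickle.load(open('top0.pkl','rb'))
f=lambda pts,z:np.array([ray(c,200+u/3.2,75+v/3.2,z)[:2] for u,v in pts])
I,ri=fit(f([(154,303),(181,273),(321,256),(337,384),(163,406)],.042),.1,.13)
P,rp=fit(f([(400,268),(425,237),(568,218),(588,348),(412,369)],.030),.104,.134)
print(I,ri.round(1));print(P,rp.round(1),np.degrees(P[2]));print(rel(I,P))
B=np.array([[200+a/3.2,75+b/3.2] for a,b in[(40,185),(78,570)]]);print([ray(c,*b,.03) for b in B])
E
```

```text
[0.50684951 0.16223853 0.07344307] [[-0.6  0.9]
 [ 0.5  1.2]
 [ 0.1 -1.3]
 [-0.5 -1. ]
 [ 0.5  0.2]]
[ 0.52950174 -0.02461634  0.07781779] [[ 1.3  1.3]
 [ 1.3  1.3]
 [-0.  -0.8]
 [-1.1 -1.5]
 [-1.5 -0.3]] 4.458630736940171
(array([ -8.1, 188.1]), np.float64(-0.25))
[array([0.63202542, 0.31477779, 0.03      ]), array([0.3352734 , 0.28886765, 0.03      ])]
```

```bash
cat >> h.py <<'E'
P0=np.array([0.5295,-0.0246,0.0778])
def go(tx,ty,z,th,P=P0):
    "table mm, z m, tool theta rel table deg -> tool-frame delta"
    s=manip.sense();R=Rn.from_quat(s['tool_rot'])
    c,n=np.cos(P[2]),np.sin(P[2]);x,y=tx/1e3,ty/1e3
    w=np.array([P[0]+c*x-n*y,P[1]+n*x+c*y,z])
    G=Rn.from_euler('z',np.degrees(P[2])+th,degrees=True)*Rn.from_quat([0,1,0,0])
    print('w',w.round(4),'shift',(R.inv().apply(w-s['tcp_pos'])).round(4),'turn',(R.inv()*G).as_rotvec(degrees=True).round(2),'F',s['force'].round(1))
def where(P=P0):
    s=manip.sense();c,n=np.cos(P[2]),np.sin(P[2]);d=s['tcp_pos'][:2]-P[:2]
    y=(Rn.from_quat(s['tool_rot'])*Rn.from_quat([0,1,0,0]).inv()).as_euler('zyx',degrees=True)
    print('table',(np.array([c*d[0]+n*d[1],-n*d[0]+c*d[1]])*1e3).round(1),'z',s['tcp_pos'][2].round(4),'th',(y-[np.degrees(P[2]),0,0]).round(2),'F',s['force'].round(1),'t',s['t'])
E
python3 -c "
from h import *
go(-95,188,.09,0)"
```

```text
w [0.4202 0.1554 0.09  ] shift [-0.3554 -0.3511  0.1109] turn [ -0.11  -0.04 -21.69] F [-0.8  0.7 -0.2]
```

step_arm(commands=[-0.036, -0.035, 0, 0, 0, -2.2, -0.071, -0.07, 0, 0, 0, -4.4, -0.107, -0.105, 0, 0, 0, -6.6, -0.142, -0.14, 0, 0, 0, -8.8, -0.178, -0.175, 0, 0, 0, -11, -0.213, -0.21, 0, 0, 0, -13.2, -0.249, -0.245, 0.02, 0, 0, -15.4, -0.284, -0.28, 0.05, 0, 0, -17.6, -0.32, -0.315, 0.08, 0, 0, -19.7, -0.355, -0.351, 0.11, 0, 0, -21.7], jaw=60)

```text
t: 1.1
tcp_pos: [0.4096, 0.1769, 0.1053]
tool_rot: [-0.04, 0.999, 0.0, 0.001]
force: [0.9, 1.0, 0.1]
finger_gap: 0.598
gripper_force: 0.0
```

```bash
python3 -c "
from h import *
where();go(-95,188,.036,0)
c=manip.snapshot('wrist');cv2.imwrite('pics/w1.png',c['pixels']);print(c['mount'],manip.sense()['finger_gap'])"
```

```text
table [-103.8  210.3] z 0.1053 th [ 0.09 -0.06  0.01] F [0.9 1.  0.1] t 1.1
w [0.4202 0.1554 0.036 ] shift [-0.0087 -0.0223  0.0693] turn [0.01 0.06 0.09] F [0.9 1.  0.1]
[[-9.10952825e-04 -9.48588423e-01 -3.16510939e-01  8.12329695e-02]
 [ 9.99999503e-01 -7.36182878e-04 -6.71755037e-04 -1.13999837e-03]
 [ 4.04209117e-04 -3.16511394e-01  9.48588622e-01 -1.72323467e-01]
 [ 0.00000000e+00  0.00000000e+00  0.00000000e+00  1.00000000e+00]] 0.5973301594203064
```

View pics/w1.png

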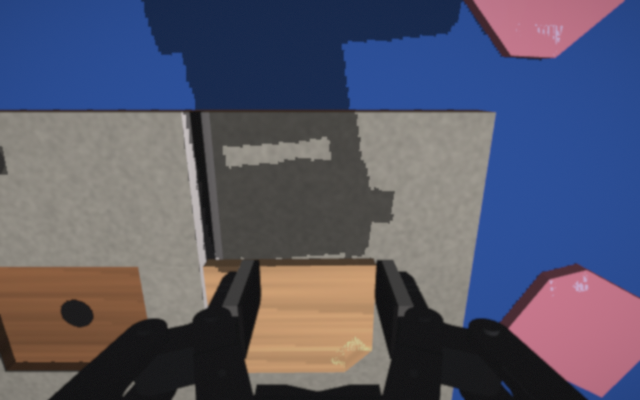

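Wrist view: the insert's near edge is at row ~262 (cols 204–375), its cut corner at (370,350), and the pocket is on the left. I check these against the pocket-frame estimate and then descend.

```bash
cat >> h.py <<'E'
def tab(X,P=P0):
    c,n=np.cos(P[2]),np.sin(P[2]);d=X[:2]-P[:2];return (np.array([c*d[0]+n*d[1],-n*d[0]+c*d[1]])*1e3).round(1)
E
python3 -c "
from h import *
st=manip.sense();c=manip.snapshot('wrist')
i=c['pixels'];cv2.imwrite('pics/w2.png',i)
d=cv2.absdiff(i,cv2.imread('pics/w1.png')).mean();print('diff',d)
st=manip.sense();where()
for u,v,z in[(204,264,.042),(375,264,.042),(370,350,.042),(347,372,.042),(138,267,.03),(152,370,.03)]:print(u,v,tab(ray(c,u,v,z,st)))
go(-95,188,.036,0)"
```

```text
diff 5.260611979166667
table [-103.8  207.7] z 0.1035 th [-0.37  0.23 -0.09] F [-0.3  0.2 -0.2] t 1.2
204 264 [-60.6 121.9]
375 264 [-59.7 248.6]
370 350 [ 17.9 247.9]
347 372 [ 40.  229.7]
138 267 [-51.9  65.7]
152 370 [48.4 61.1]
w [0.4202 0.1554 0.036 ] shift [-0.0092 -0.0196  0.0675] turn [-0.07 -0.23 -0.37] F [-0.3  0.2 -0.2]
```

step_arm(commands=[-0.003, -0.007, 0.02, 0, 0, -0.1, -0.006, -0.014, 0.04, 0, 0, -0.2, -0.009, -0.02, 0.055, 0, 0, -0.3, -0.009, -0.02, 0.063, 0, 0, -0.3, -0.009, -0.02, 0.065, 0, 0, -0.3, -0.009, -0.02, 0.067, 0, 0, -0.3, -0.009, -0.02, 0.068, 0, 0, -0.3, -0.009, -0.02, 0.068, 0, 0, -0.3, -0.009, -0.02, 0.068, 0, 0, -0.3, -0.009, -0.02, 0.068, 0, 0, -0.3])

```text
t: 2.2
tcp_pos: [0.4196, 0.1594, 0.0384]
tool_rot: [-0.042, 0.999, 0.0, 0.0]
force: [0.4, -0.4, 0.5]
finger_gap: 0.599
gripper_force: 0.0
```

```bash
python3 -c "
from h import *
where()"
```

```text
table [-95.3 192. ] z 0.0384 th [ 0.31 -0.04  0.  ] F [ 0.4 -0.4  0.5] t 2.2
```

step_arm(commands=[0, -0.002, 0.001, 0, 0, 0, 0, -0.004, 0.002, 0, 0, 0.3, 0, -0.004, 0.003, 0, 0, 0.3, 0, -0.004, 0.004, 0, 0, 0.3, 0, -0.004, 0.005, 0, 0, 0.3, 0, -0.004, 0.006, 0, 0, 0.3, 0, -0.004, 0.006, 0, 0, 0.3, 0, -0.004, 0.006, 0, 0, 0.3, 0, -0.004, 0.006, 0, 0, 0.3, 0, -0.004, 0.006, 0, 0, 0.3])

```text
t: 3.2
tcp_pos: [0.4197, 0.1553, 0.032]
tool_rot: [-0.039, 0.999, 0.0, 0.0]
force: [-0.1, -0.2, -0.7]
finger_gap: 0.6
gripper_force: 0.0
```

```bash
python3 -c "
from h import *
where()"
```

```text
table [-95.5 187.9] z 0.032 th [ 0.01 -0.    0.  ] F [-0.1 -0.2 -0.7] t 3.2
```

step_arm(commands=[-0.003, 0, 0.002, 0, 0, 0, -0.008, 0, 0.002, 0, 0, 0, -0.013, 0, 0.002, 0, 0, 0, -0.017, 0, 0.002, 0, 0, 0, -0.02, 0, 0.002, 0, 0, 0, -0.023, 0, 0.002, 0, 0, 0, -0.026, 0, 0.002, 0, 0, 0, -0.028, 0, 0.002, 0, 0, 0, -0.0295, 0, 0.002, 0, 0, 0, -0.0295, 0, 0.002, 0, 0, 0])

```text
t: 4.2
tcp_pos: [0.4493, 0.1576, 0.03]
tool_rot: [-0.039, 0.999, 0.0, 0.0]
force: [-0.1, 0.3, 0.2]
finger_gap: 0.602
gripper_force: 0.0
```

```bash
python3 -c "
from h import *
where()
import pickle
c=manip.snapshot('wrist');st=manip.sense();pickle.dump((c,st),open('w3.pkl','wb'))
w=cv2.resize(c['pixels'],(800,500));cv2.imwrite('pics/w3.png',w)"
```

```text
table [-65.8 187.9] z 0.03 th [ 0.01 -0.01  0.  ] F [-0.1  0.3  0.2] t 4.2
```

View pics/w3.png

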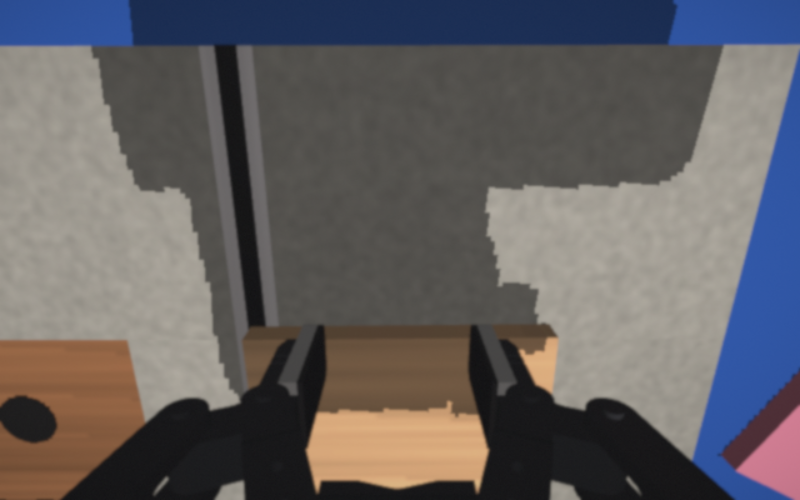

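```bash
python3 -c "
from h import *
import pickle
c,st=pickle.load(open('w3.pkl','rb'))
for u,v,z in[(245,337,.042),(556,336,.042),(247,325,.03),(550,325,.03),(0,341,.03),(128,340,.03)]:print(tab(ray(c,u/1.25,v/1.25,z,st)))
# tip pixel heights
M=np.array(c['mount']);Mi=np.linalg.inv(M)
for x in(.011,-.011):
  for z in(0,-.005,-.01):
    p=Mi@np.array([x,.0255,z,1]);print(x,z,1.25*(c['fx']*p[0]/p[2]+c['cx']),1.25*(c['fy']*p[1]/p[2]+c['cy']))"
```

```text
[-58.1 124.5]
[-58.5 251.6]
[-57.3 121.4]
[-57.3 253.2]
[-49.5  11.6]
[-50.   68.1]
0.011 0 460.40924617557783 282.91808184357143
0.011 -0.005 462.0712810101298 287.52613839071137
0.011 -0.01 463.8227985429173 292.3822892165564
-0.011 0 458.1565798532298 329.65737381701734
-0.011 -0.005 459.70015808145956 335.2744751907301
-0.011 -0.01 461.3236818290236 341.18249935556634
```

step_arm(commands=[0.004, 0, 0, 0, 0, 0, 0.008, 0, 0, 0, 0, 0, 0.01, 0, 0.001, 0, 0, 0, 0.01, 0, 0.002, 0, 0, 0, 0.01, 0, 0.003, 0, 0, 0, 0.01, 0, 0.003, 0, 0, 0, 0.01, 0, 0.004, 0, 0, 0, 0.01, 0, 0.004, 0, 0, 0, 0.01, 0, 0.004, 0, 0, 0, 0.01, 0, 0.004, 0, 0, 0])

```text
t: 5.25
tcp_pos: [0.4392, 0.1568, 0.026]
tool_rot: [-0.039, 0.999, -0.0, 0.0]
force: [0.6, -0.3, -0.4]
finger_gap: 0.597
gripper_force: 0.0
```

```bash
python3 -c "
from h import *
where()"
```

```text
table [-75.9 187.9] z 0.026 th [ 0.01 -0.   -0.  ] F [ 0.6 -0.3 -0.4] t 5.25
```

step_arm(commands=[-0.002, 0, 0.001, 0, 0, 0, -0.004, 0, 0.001, 0, 0, 0, -0.006, 0, 0.001, 0, 0, 0, -0.008, 0, 0.001, 0, 0, 0, -0.01, 0, 0.001, 0, 0, 0, -0.012, 0, 0.001, 0, 0, 0, -0.013, 0, 0.001, 0, 0, 0, -0.014, 0, 0.001, 0, 0, 0, -0.014, 0, 0.001, 0, 0, 0, -0.014, 0, 0.001, 0, 0, 0])

```text
t: 6.25
tcp_pos: [0.453, 0.1579, 0.025]
tool_rot: [-0.039, 0.999, -0.0, -0.0]
force: [0.1, 0.3, 0.5]
finger_gap: 0.6
gripper_force: 0.0
```

```bash
cat > edge.py <<'E'
from h import *
where()
c=manip.snapshot('wrist');st=manip.sense();im=c['pixels'].astype(float)
cv2.imwrite('pics/e.png',c['pixels'])
# grey -> wood: r-b saturation
sat=im[:,:,2]-im[:,:,0]
def rows(c0,c1,a=200,b=360):
    p=sat[a:b,c0:c1].mean(1);g=np.diff(p);k=np.argsort(-abs(g))[:4];return [(int(i+a),round(g[i],1)) for i in sorted(k)]
for nm,c0,c1 in(('L',262,268),('mid',300,340),('R',368,374),('pocket',20,60)):
    r=rows(c0,c1);print(nm,r,[tab(ray(c,(c0+c1)/2,i+1,.03 if nm=='pocket' else .042,st)) for i,_ in r])
E
python3 edge.py
```

```text
table [-62.1 187.9] z 0.025 th [ 0.01  0.01 -0.  ] F [0.1 0.3 0.5] t 6.25
L [(258, np.float64(11.2)), (332, np.float64(10.3)), (333, np.float64(11.7)), (336, np.float64(8.2))] [array([-62.9, 160.9]), array([-19.3, 158.8]), array([-18.7, 158.8]), array([-16.8, 158.7])]
mid [(258, np.float64(9.0)), (332, np.float64(9.6)), (333, np.float64(16.2)), (334, np.float64(14.3))] [array([-62.9, 187.8]), array([-19.3, 187.9]), array([-18.7, 187.9]), array([-18. , 187.9])]
R [(257, np.float64(11.3)), (258, np.float64(7.3)), (336, np.float64(18.0)), (337, np.float64(20.7))] [array([-63.4, 212.8]), array([-62.8, 212.8]), array([-16.7, 215. ]), array([-16.1, 215. ])]
pocket [(269, np.float64(16.8)), (270, np.float64(24.3)), (271, np.float64(14.3)), (353, np.float64(6.3))] [array([-50.2,  38.5]), array([-49.6,  38.4]), array([-49. ,  38.2]), array([ 4.9, 24.8])]
```

```bash
sed -i "s/.03 if nm=='pocket' else .042/.03/" edge.py; python3 - <<'E'
import re
E
```

step_arm(commands=[-0.001, 0, 0, 0, 0, 0, -0.002, 0, 0, 0, 0, 0, -0.003, 0, 0, 0, 0, 0, -0.004, 0, 0, 0, 0, 0, -0.005, 0, 0, 0, 0, 0, -0.006, 0, 0, 0, 0, 0, -0.006, 0, 0, 0, 0, 0, -0.006, 0, 0, 0, 0, 0, -0.006, 0, 0, 0, 0, 0, -0.006, 0, 0, 0, 0, 0])

```text
t: 7.3
tcp_pos: [0.459, 0.1584, 0.025]
tool_rot: [-0.039, 0.999, -0.0, -0.0]
force: [-0.3, 0.3, -0.4]
finger_gap: 0.602
gripper_force: 0.0
```

```bash
python3 edge.py
```

```text
table [-56.1 187.9] z 0.025 th [ 0.01  0.01 -0.  ] F [-0.3  0.3 -0.4] t 7.3
L [(247, np.float64(8.7)), (248, np.float64(9.2)), (335, np.float64(14.3)), (336, np.float64(17.0))] [array([-56.9, 159.2]), array([-56.4, 159.2]), array([ -1.6, 156.5]), array([ -0.9, 156.5])]
mid [(247, np.float64(10.3)), (332, np.float64(9.6)), (333, np.float64(15.3)), (334, np.float64(11.7))] [array([-56.9, 187.9]), array([ -3.6, 188. ]), array([ -2.9, 188. ]), array([ -2.2, 188. ])]
R [(246, np.float64(6.8)), (247, np.float64(10.3)), (336, np.float64(15.7)), (337, np.float64(16.5))] [array([-57.5, 214.5]), array([-56.9, 214.5]), array([ -0.8, 217.2]), array([-2.000e-01,  2.172e+02])]
pocket [(258, np.float64(8.2)), (259, np.float64(20.0)), (260, np.float64(22.5)), (261, np.float64(10.9))] [array([-50.6,  40.1]), array([-50. ,  39.9]), array([-49.4,  39.8]), array([-48.8,  39.6])]
```

View pics/e.png

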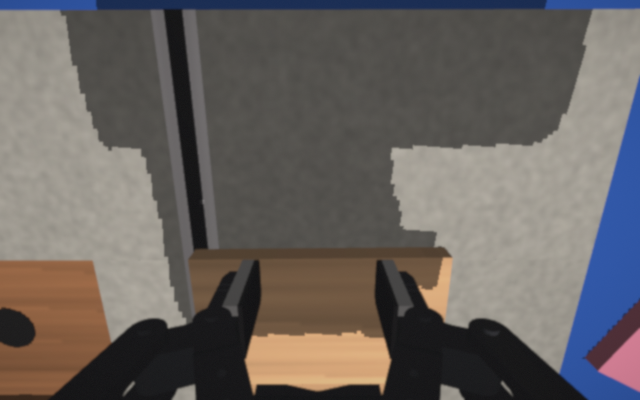

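The picture shows the tips over the plate (tips at row 262, plate edge at row 250), so partly open fingers stand well back. I switch to shut fingers, whose tip height is known, and drag the plate by pressing on its top.

step_arm(commands=[0, 0, -0.01, 0, 0, 0, 0, 0, -0.025, 0, 0, 0, 0, 0, -0.035, 0, 0, 0, 0, 0, -0.035, 0, 0, 0, -0.02, 0.01, -0.035, 0, 0, 0, -0.044, 0.03, -0.035, 0, 0, 0, -0.044, 0.03, -0.033, 0, 0, 0, -0.044, 0.03, -0.03, 0, 0, 0, -0.044, 0.03, -0.028, 0, 0, 0, -0.044, 0.03, -0.028, 0, 0, 0], jaw=0)

```text
t: 8.35
tcp_pos: [0.4989, 0.1911, 0.0523]
tool_rot: [-0.039, 0.999, -0.0, -0.001]
force: [-0.1, -0.7, 0.2]
finger_gap: -0.004
gripper_force: 0.0
```

```bash
python3 -c "
from h import *
where();print(manip.sense()['finger_gap'])"
```

```text
table [-13.7 217.4] z 0.0523 th [-0.01  0.17 -0.03] F [-0.1 -0.7  0.2] t 8.35
-0.004276752613592985
```

step_arm(commands=[-0.003, 0, 0.003, 0, 0, 0, -0.003, 0, 0.006, 0, 0, 0, -0.003, 0, 0.008, 0, 0, 0, -0.003, 0, 0.009, 0, 0, 0, -0.003, 0, 0.0095, 0, 0, 0, -0.003, 0, 0.01, 0, 0, 0, -0.003, 0, 0.0105, 0, 0, 0, -0.003, 0, 0.0108, 0, 0, 0, -0.003, 0, 0.0108, 0, 0, 0, -0.003, 0, 0.0108, 0, 0, 0])

```text
t: 9.35
tcp_pos: [0.5036, 0.192, 0.0422]
tool_rot: [-0.039, 0.999, -0.0, 0.0]
force: [0.5, -0.6, 0.8]
finger_gap: 0.001
gripper_force: 0.0
```

step_arm(commands=[0, 0, 0.0002, 0, 0, 0, 0, 0, 0.0004, 0, 0, 0, 0, 0, 0.0006, 0, 0, 0, 0, 0, 0.0008, 0, 0, 0, 0, 0, 0.001, 0, 0, 0, 0, 0, 0.001, 0, 0, 0, 0, 0, 0.001, 0, 0, 0, 0, 0, 0.001, 0, 0, 0, 0, 0, 0.001, 0, 0, 0, 0, 0, 0.001, 0, 0, 0])

```text
t: 10.35
tcp_pos: [0.5036, 0.1919, 0.0412]
tool_rot: [-0.039, 0.999, -0.0, 0.0]
force: [0.2, -0.2, -0.4]
finger_gap: 0.0
gripper_force: 0.0
```

step_arm(commands=[0, 0, 0.0003, 0, 0, 0, 0, 0, 0.0006, 0, 0, 0, 0, 0, 0.0009, 0, 0, 0, 0, 0, 0.0012, 0, 0, 0, 0, 0, 0.0015, 0, 0, 0, 0, 0, 0.0015, 0, 0, 0, 0, 0, 0.0015, 0, 0, 0, 0, 0, 0.0015, 0, 0, 0, 0, 0, 0.0015, 0, 0, 0, 0, 0, 0.0015, 0, 0, 0])

```text
t: 11.35
tcp_pos: [0.5036, 0.1919, 0.0397]
tool_rot: [-0.039, 0.999, 0.0, 0.0]
force: [0.7, -1.0, -0.1]
finger_gap: 0.0
gripper_force: 0.0
```

step_arm(commands=[0, 0, 0.0004, 0, 0, 0, 0, 0, 0.0008, 0, 0, 0, 0, 0, 0.0012, 0, 0, 0, 0, 0, 0.0016, 0, 0, 0, 0, 0, 0.002, 0, 0, 0, 0, 0, 0.002, 0, 0, 0, 0, 0, 0.002, 0, 0, 0, 0, 0, 0.002, 0, 0, 0, 0, 0, 0.002, 0, 0, 0, 0, 0, 0.002, 0, 0, 0])

```text
t: 12.35
tcp_pos: [0.5036, 0.1919, 0.0377]
tool_rot: [-0.039, 0.999, 0.0, 0.0]
force: [1.2, -0.2, -0.3]
finger_gap: 0.001
gripper_force: 0.0
```

```bash
python3 -c "
from h import *
where()
a=manip.snapshot('side')['pixels'][110:260,260:420];b=manip.snapshot('wrist')['pixels'][150:400,100:540]
a=cv2.resize(a,(400,375),interpolation=cv2.INTER_CUBIC);b=cv2.resize(b,(400,227))
b=cv2.copyMakeBorder(b,0,148,0,0,cv2.BORDER_CONSTANT)
cv2.imwrite('pics/s2.png',np.hstack([a,b]))"
```

```text
table [ -9.  217.9] z 0.0377 th [ 0.01 -0.    0.  ] F [ 1.2 -0.2 -0.3] t 12.35
```

View pics/s2.png

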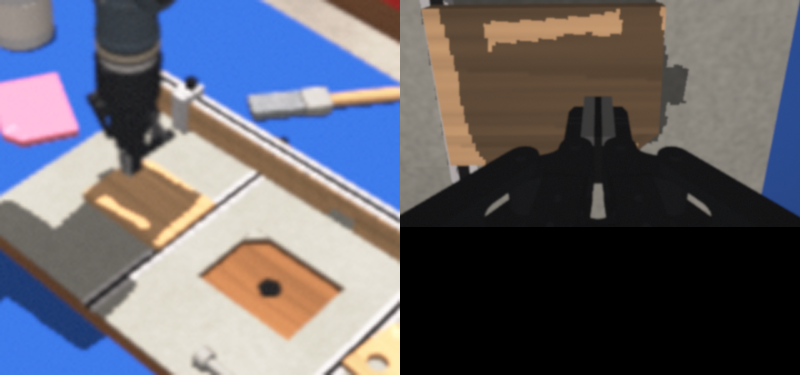

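```bash
python3 -c "
from h import *
s=manip.snapshot('side');w=manip.snapshot('wrist');st=manip.sense()
for z in(.03,.042,.05,.06,.07): print(z,'side',tab(ray(s,312,178.8,z)),'wrist',tab(ray(w,318,257,z,st)))
def pj(c,X):
  p=np.array(c['R'])@X+c['t'];return c['fx']*p[0]/p[2]+c['cx'],c['fy']*p[1]/p[2]+c['cy']
print('TCP in side',pj(s,st['tcp_pos']),pj(s,st['tcp_pos']+[0,0,.02]))
"
```

```text
0.03 side [ 17.5 244.7] wrist [  1.9 216.9]
0.042 side [  8.8 235.5] wrist [ -4.3 216.9]
0.05 side [  3.  229.4] wrist [ -8.4 216.9]
0.06 side [ -4.3 221.8] wrist [-13.5 216.9]
0.07 side [-11.6 214.1] wrist [-18.6 216.8]
TCP in side (np.float64(311.9345748186504), np.float64(185.3718284929413)) (np.float64(311.8188183246311), np.float64(180.7105983828093))
```

step_arm(commands=[0, 0, 0.001, 0, 0, 0, 0, 0, 0.002, 0, 0, 0, 0, 0, 0.003, 0, 0, 0, 0, 0, 0.004, 0, 0, 0, 0, 0, 0.005, 0, 0, 0, 0, 0, 0.006, 0, 0, 0, 0, 0, 0.007, 0, 0, 0, 0, 0, 0.008, 0, 0, 0, 0, 0, 0.008, 0, 0, 0, 0, 0, 0.008, 0, 0, 0])

```text
t: 13.55
tcp_pos: [0.5036, 0.1919, 0.0297]
tool_rot: [-0.039, 0.999, -0.0, -0.0]
force: [0.2, 0.6, 0.7]
finger_gap: 0.001
gripper_force: 0.0
```

```bash
python3 -c "
from h import *
print(manip.tcp_to_grasp);where()
s=manip.snapshot('side')['pixels'];w=manip.snapshot('wrist')['pixels']
a=cv2.resize(s[130:210,270:370],(400,320),interpolation=cv2.INTER_CUBIC);b=cv2.resize(w[200:360,220:420],(400,320),interpolation=cv2.INTER_CUBIC)
cv2.imwrite('pics/s3.png',np.hstack([a,b]))"
```

```text
0.0187
table [ -9.  217.9] z 0.0297 th [ 0.01  0.   -0.  ] F [0.2 0.6 0.7] t 13.55
```

View pics/s3.png

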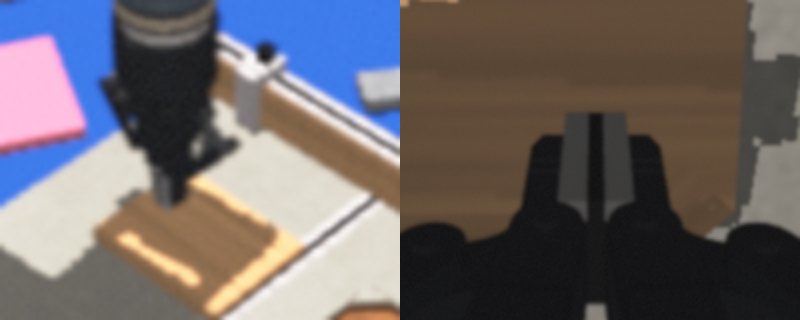

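Side view: the tip is at about (312,181) and the TCP should project to row 187, so the real fingertips are ~20 mm short of the stated TCP and haven't touched yet. I keep lowering by touch.

step_arm(commands=[0, 0, 0.001, 0, 0, 0, 0, 0, 0.002, 0, 0, 0, 0, 0, 0.003, 0, 0, 0, 0, 0, 0.0035, 0, 0, 0, 0, 0, 0.004, 0, 0, 0, 0, 0, 0.0045, 0, 0, 0, 0, 0, 0.005, 0, 0, 0, 0, 0, 0.0055, 0, 0, 0, 0, 0, 0.006, 0, 0, 0, 0, 0, 0.006, 0, 0, 0])

```text
t: 14.65
tcp_pos: [0.5035, 0.1919, 0.0237]
tool_rot: [-0.039, 0.999, -0.0, -0.0]
force: [-0.0, 0.4, 0.2]
finger_gap: 0.0
gripper_force: 0.0
```

step_arm(commands=[0, 0, 0.0005, 0, 0, 0, 0, 0, 0.001, 0, 0, 0, 0, 0, 0.0015, 0, 0, 0, 0, 0, 0.002, 0, 0, 0, 0, 0, 0.0025, 0, 0, 0, 0, 0, 0.003, 0, 0, 0, 0, 0, 0.0035, 0, 0, 0, 0, 0, 0.004, 0, 0, 0, 0, 0, 0.004, 0, 0, 0, 0, 0, 0.004, 0, 0, 0])

```text
t: 15.65
tcp_pos: [0.5036, 0.1919, 0.0197]
tool_rot: [-0.039, 0.999, 0.0, -0.0]
force: [0.5, -0.2, -0.0]
finger_gap: -0.001
gripper_force: 0.0
```

step_arm(commands=[0, 0, 0.0004, 0, 0, 0, 0, 0, 0.0008, 0, 0, 0, 0, 0, 0.0012, 0, 0, 0, 0, 0, 0.0016, 0, 0, 0, 0, 0, 0.002, 0, 0, 0, 0, 0, 0.0024, 0, 0, 0, 0, 0, 0.0028, 0, 0, 0, 0, 0, 0.003, 0, 0, 0, 0, 0, 0.003, 0, 0, 0, 0, 0, 0.003, 0, 0, 0])

```text
t: 16.65
tcp_pos: [0.5036, 0.1919, 0.0167]
tool_rot: [-0.039, 0.999, -0.0, 0.0]
force: [0.3, -0.2, -0.3]
finger_gap: 0.003
gripper_force: 0.0
```

```bash
python3 -c "
from h import *
where()
s=manip.snapshot('side');
a=cv2.resize(s['pixels'][150:220,280:380],(800,560),interpolation=cv2.INTER_CUBIC)
cv2.imwrite('pics/s4.png',a)"
```

```text
table [ -9.  217.9] z 0.0167 th [ 0.01 -0.   -0.  ] F [ 0.3 -0.2 -0.3] t 16.65
```

View pics/s4.png

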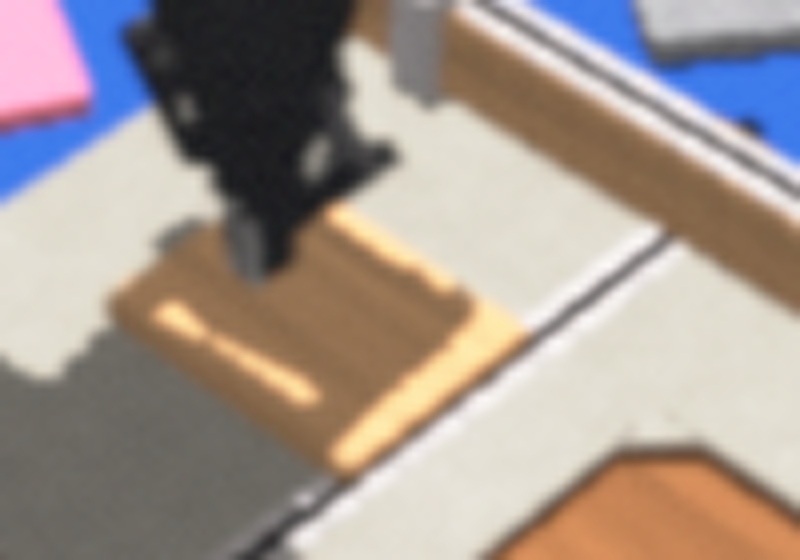

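The tip is now at about (312.5,185.6) in the side view, which is where a point on the plate top should appear, so contact is close.

step_arm(commands=[0, 0, 0.0004, 0, 0, 0, 0, 0, 0.0008, 0, 0, 0, 0, 0, 0.0012, 0, 0, 0, 0, 0, 0.0016, 0, 0, 0, 0, 0, 0.002, 0, 0, 0, 0, 0, 0.002, 0, 0, 0, 0, 0, 0.002, 0, 0, 0, 0, 0, 0.002, 0, 0, 0, 0, 0, 0.002, 0, 0, 0, 0, 0, 0.002, 0, 0, 0])

```text
t: 17.7
tcp_pos: [0.5036, 0.1919, 0.0147]
tool_rot: [-0.039, 0.999, -0.0, -0.0]
force: [-0.7, -0.1, 0.3]
finger_gap: 0.002
gripper_force: 0.0
```

step_arm(commands=[0, 0, 0.0004, 0, 0, 0, 0, 0, 0.0008, 0, 0, 0, 0, 0, 0.0012, 0, 0, 0, 0, 0, 0.0016, 0, 0, 0, 0, 0, 0.002, 0, 0, 0, 0, 0, 0.002, 0, 0, 0, 0, 0, 0.002, 0, 0, 0, 0, 0, 0.002, 0, 0, 0, 0, 0, 0.002, 0, 0, 0, 0, 0, 0.002, 0, 0, 0])

```text
t: 18.7
tcp_pos: [0.5036, 0.1919, 0.0127]
tool_rot: [-0.039, 0.999, -0.0, 0.0]
force: [-0.3, 0.1, -0.6]
finger_gap: -0.0
gripper_force: 0.0
```

step_arm(commands=[0, 0, 0.0004, 0, 0, 0, 0, 0, 0.0008, 0, 0, 0, 0, 0, 0.0012, 0, 0, 0, 0, 0, 0.0016, 0, 0, 0, 0, 0, 0.002, 0, 0, 0, 0, 0, 0.0025, 0, 0, 0, 0, 0, 0.0025, 0, 0, 0, 0, 0, 0.0025, 0, 0, 0, 0, 0, 0.0025, 0, 0, 0, 0, 0, 0.0025, 0, 0, 0])

```text
t: 19.7
tcp_pos: [0.5036, 0.1919, 0.0119]
tool_rot: [-0.039, 0.999, -0.0, 0.0]
force: [-1.9, -0.1, 13.7]
finger_gap: 0.001
gripper_force: 6.9
```

Contact: 13.7 N at TCP z 0.012, about 8 N/mm. Now I drag it: +x 9 mm, then −y.

step_arm(commands=[-0.002, 0, 0.0003, 0, 0, 0, -0.0045, 0, 0.0003, 0, 0, 0, -0.007, 0, 0.0003, 0, 0, 0, -0.009, 0, 0.0003, 0, 0, 0, -0.009, -0.005, 0.0003, 0, 0, 0, -0.009, -0.015, 0.0003, 0, 0, 0, -0.009, -0.028, 0.0003, 0, 0, 0, -0.009, -0.04, 0.0003, 0, 0, 0, -0.009, -0.045, 0.0003, 0, 0, 0, -0.009, -0.045, 0.0003, 0, 0, 0])

```text
t: 20.7
tcp_pos: [0.5181, 0.1484, 0.0119]
tool_rot: [-0.038, 0.999, 0.001, 0.002]
force: [0.4, 2.6, 13.3]
finger_gap: -0.003
gripper_force: 6.4
```

```bash
cat > m.py <<'E'
from h import *
import sys
where();st=manip.sense();c=manip.snapshot('wrist');t=manip.snapshot('top')
cv2.imwrite('pics/wr.png',c['pixels']);cv2.imwrite('pics/tp.png',t['pixels'])
i=c['pixels'].astype(float);sat=i[:,:,2]-i[:,:,0]
for col in range(40,640,60):
    p=cv2.GaussianBlur(sat[:,col-4:col+5].mean(1)[:,None],(1,5),0).ravel();g=np.diff(p)
    k=[r for r in range(60,398) if abs(g[r])>3.5 and abs(g[r])==abs(g[max(0,r-5):r+6]).max()]
    print(col,[(r,round(g[r]),*tab(ray(c,col,r+.5,.03,{**st,'tcp_pos':st['tcp_pos']+[0,0,.0]}))) for r in k][:6])
E
python3 m.py
```

```text
table [  2.1 173.3] z 0.0119 th [-0.09 -0.28  0.1 ] F [ 0.4  2.6 13.3] t 20.7
40 [(156, 17, np.float64(-49.9), np.float64(50.0)), (333, -11, np.float64(44.1), np.float64(26.0)), (346, -5, np.float64(52.4), np.float64(23.9))]
100 [(154, 8, np.float64(-50.7), np.float64(76.6)), (323, -7, np.float64(37.9), np.float64(58.8))]
160 [(151, 6, np.float64(-52.0), np.float64(103.1)), (330, 6, np.float64(42.4), np.float64(89.4)), (340, 5, np.float64(48.7), np.float64(88.5)), (351, -15, np.float64(55.9), np.float64(87.4))]
220 [(154, 8, np.float64(-50.6), np.float64(129.3)), (197, 12, np.float64(-30.8), np.float64(127.5)), (206, -11, np.float64(-26.4), np.float64(127.1)), (316, -8, np.float64(33.8), np.float64(121.6))]
280 [(156, 7, np.float64(-49.7), np.float64(155.7)), (201, -13, np.float64(-28.8), np.float64(154.9)), (305, -4, np.float64(27.2), np.float64(152.9))]
340 [(159, 7, np.float64(-48.2), np.float64(182.1)), (192, 8, np.float64(-33.0), np.float64(182.4)), (206, -12, np.float64(-26.2), np.float64(182.5)), (267, -11, np.float64(5.5), np.float64(183.1))]
400 [(161, 6, np.float64(-47.3), np.float64(208.7)), (311, -6, np.float64(31.0), np.float64(214.4))]
460 []
520 []
580 []
```

step_arm(commands=[0, 0, -0.006, 0, 0, 0, 0, -0.01, -0.01, 0, 0, 0, 0, -0.035, -0.01, 0, 0, 0, 0, -0.06, -0.01, 0, 0, 0, 0, -0.076, -0.01, 0, 0, 0, 0, -0.076, -0.008, 0, 0, 0, 0, -0.076, -0.004, 0, 0, 0, 0, -0.076, -0.001, 0, 0, 0, 0, -0.076, 0, 0, 0, 0, 0, -0.076, 0, 0, 0, 0])

```text
t: 21.8
tcp_pos: [0.5217, 0.0721, 0.0119]
tool_rot: [-0.04, 0.999, -0.001, 0.0]
force: [-3.7, -3.6, 19.8]
finger_gap: 0.004
gripper_force: 9.6
```

step_arm(commands=[0, 0, 0, 0, 0, 0, -0.001, 0, 0, 0, 0, -0.6, -0.002, 0, 0, 0, 0, -1.2, -0.003, 0, 0, 0, 0, -1.8, -0.004, 0, 0, 0, 0, -2.4, -0.0045, 0, 0, 0, 0, -3, -0.0045, 0, 0, 0, 0, -3, -0.0045, 0, -0.003, 0, 0, -3, -0.0045, 0, -0.008, 0, 0, -3, -0.0045, 0, -0.012, 0, 0, -3])

```text
t: 22.8
tcp_pos: [0.5265, 0.073, 0.0219]
tool_rot: [-0.066, 0.998, 0.0, -0.0]
force: [-1.1, 0.5, -0.1]
finger_gap: -0.002
gripper_force: 0.0
```

```bash
python3 m.py
```

```text
table [ 4.6 97.6] z 0.0219 th [3.07 0.01 0.01] F [-1.1  0.5 -0.1] t 22.8
40 [(131, 17, np.float64(-49.9), np.float64(-34.3)), (306, -13, np.float64(45.1), np.float64(-52.7)), (317, -6, np.float64(52.3), np.float64(-54.1))]
100 [(134, 17, np.float64(-50.0), np.float64(-6.9)), (309, -13, np.float64(45.4), np.float64(-20.4)), (320, -6, np.float64(52.5), np.float64(-21.4))]
160 [(138, 18, np.float64(-49.6), np.float64(20.5)), (214, -9, np.float64(-11.9), np.float64(17.2)), (247, 10, np.float64(6.2), np.float64(15.6)), (312, -13, np.float64(45.6), np.float64(12.2)), (322, -6, np.float64(52.1), np.float64(11.6))]
220 [(141, 9, np.float64(-49.7), np.float64(48.2)), (163, 6, np.float64(-39.3), np.float64(47.8)), (174, -5, np.float64(-33.9), np.float64(47.6)), (298, 12, np.float64(34.9), np.float64(45.3)), (314, -18, np.float64(45.1), np.float64(44.9))]
280 []
340 [(143, 7, np.float64(-51.7), np.float64(103.8)), (198, 12, np.float64(-24.9), np.float64(105.8)), (267, -12, np.float64(12.8), np.float64(108.5))]
400 [(149, 8, np.float64(-50.4), np.float64(132.0)), (311, -19, np.float64(38.0), np.float64(143.2))]
460 [(158, 16, np.float64(-47.6), np.float64(160.7)), (342, -16, np.float64(56.6), np.float64(179.7))]
520 [(164, 16, np.float64(-46.3), np.float64(189.6)), (330, -13, np.float64(46.8), np.float64(211.6))]
580 [(170, 20, np.float64(-44.9), np.float64(218.8))]
```

```bash
cat > m2.py <<'E'
from h import *
import sys
def run(rows=(170,185,200,230)):
    where();st=manip.sense();c=manip.snapshot('wrist');cv2.imwrite('pics/wr.png',c['pixels'])
    i=c['pixels'].astype(float)+1;h=cv2.GaussianBlur((i[:,:,2]-i[:,:,0])/i[:,:,2],(5,5),0)
    for r in rows:
        g=np.diff(h[r]);k=[x for x in range(5,633) if abs(g[x])>.03 and abs(g[x])==abs(g[max(0,x-6):x+7]).max()]
        print('row',r,[(x,round(g[x],2),*tab(ray(c,x+.5,r,.042,st))) for x in k])
    for col in range(20,640,50):
        g=np.diff(h[:,col]);k=[x for x in range(5,393) if abs(g[x])>.03 and abs(g[x])==abs(g[max(0,x-6):x+7]).max()]
        print('col',col,[(x,round(g[x],2),*tab(ray(c,col,x+.5,.03,st))) for x in k])
run()
E
python3 m2.py | sed 's/np.float64//g'
```

```text
table [ 5.  97.3] z 0.0221 th [ 3.05 -0.05 -0.  ] F [-0.3 -0.2 -0.4] t 22.9
row 170 [(262, (-0.11), (-39.6), (69.4)), (294, (0.09), (-40.4), (83.5)), (588, (-0.05), (-47.2), (213.0))]
row 185 [(261, (-0.11), (-32.7), (68.9)), (293, (0.09), (-33.5), (83.3)), (584, (-0.09), (-40.3), (213.3))]
row 200 [(261, (-0.11), (-25.7), (69.0)), (291, (0.09), (-26.4), (82.6)), (579, (-0.09), (-33.2), (213.1))]
row 230 [(116, (-0.14), (-7.4), (1.3)), (166, (0.16), (-8.6), (24.6)), (262, (-0.11), (-10.9), (69.5)), (289, (0.09), (-11.6), (82.1)), (568, (-0.09), (-18.5), (212.2))]
col 20 [(129, (0.12), (-50.0), (-43.7))]
col 70 [(132, (0.12), (-49.8), (-21.0)), (318, (-0.11), (52.7), (-38.2))]
col 120 [(135, (0.11), (-49.6), (1.8)), (213, (-0.11), (-11.0), (-3.0)), (237, (0.1), (2.1), (-4.6)), (320, (-0.11), (52.5), (-10.8)), (376, (-0.04), (91.9), (-15.7))]
col 170 [(137, (0.12), (-49.9), (24.8)), (322, (-0.11), (52.4), (16.7)), (346, (-0.04), (68.7), (15.4))]
col 220 [(140, (0.11), (-49.7), (47.9)), (316, (-0.14), (47.0), (44.5)), (370, (-0.03), (84.4), (43.2))]
col 270 [(316, (-0.03), (45.5), (72.0))]
col 320 [(140, (0.09), (-52.1), (94.2)), (256, (-0.11), (7.5), (97.4)), (391, (-0.05), (97.0), (102.3))]
col 370 [(145, (0.1), (-51.1), (117.6)), (318, (-0.12), (43.9), (127.1))]
col 420 [(150, (0.08), (-49.9), (141.2)), (320, (-0.13), (43.8), (154.8)), (362, (0.05), (72.4), (158.9)), (374, (-0.03), (81.1), (160.2))]
col 470 [(155, (0.09), (-48.8), (165.0)), (323, (-0.03), (44.3), (182.7)), (350, (-0.12), (62.5), (186.2))]
col 520 [(160, (0.09), (-47.7), (189.0)), (329, (-0.08), (46.8), (211.3)), (378, (-0.03), (80.9), (219.4))]
col 570 [(165, (0.09), (-46.6), (213.2)), (227, (-0.04), (-15.3), (222.0))]
col 620 []
```

Code on the chroma edges gives the plate yaw as −2.65° relative to the pocket, needing x +1.8 mm and y −146 mm. I push the near edge at its leading end with the shut fingertip beside the plate.

step_arm(commands=[0.02, 0, -0.004, 0, 0, 1, 0.045, 0, -0.004, 0, 0, 2, 0.07, 0, -0.004, 0, 0, 3, 0.084, 0.003, 0, 0, 0, 3, 0.084, 0.003, 0.006, 0, 0, 3, 0.084, 0.003, 0.012, 0, 0, 3, 0.084, 0.003, 0.016, 0, 0, 3, 0.084, 0.003, 0.018, 0, 0, 3, 0.084, 0.003, 0.019, 0, 0, 3, 0.084, 0.003, 0.019, 0, 0, 3])

```text
t: 23.95
tcp_pos: [0.4432, 0.0644, 0.0027]
tool_rot: [-0.039, 0.999, -0.0, 0.0]
force: [0.3, -0.6, -0.3]
finger_gap: -0.002
gripper_force: 0.0
```

```bash
python3 -c "
from h import *
where()"
```

```text
table [-79.1  95.4] z 0.0027 th [ 0.01 -0.01 -0.  ] F [ 0.3 -0.6 -0.3] t 23.95
```

step_arm(commands=[-0.004, 0, 0, 0, 0, 0, -0.008, 0, 0, 0, 0, 0, -0.011, 0, 0, 0, 0, 0, -0.013, 0, 0, 0, 0, 0, -0.015, 0, 0, 0, 0, 0, -0.016, 0, 0, 0, 0, 0, -0.017, 0, 0, 0, 0, 0, -0.018, 0, 0, 0, 0, 0, -0.018, 0, 0, 0, 0, 0, -0.018, 0, 0, 0, 0, 0])

```text
t: 24.95
tcp_pos: [0.4607, 0.0658, 0.0029]
tool_rot: [-0.039, 0.999, -0.0, -0.0]
force: [0.5, -0.5, -0.4]
finger_gap: 0.0
gripper_force: 0.2
```

```bash
sed -i 's/^run()/run(tuple(map(int,sys.argv[1:])))/' m2.py; python3 m2.py 260 300| sed 's/np.float64//g'
```

```text
table [-61.6  95.5] z 0.0029 th [ 0.01  0.   -0.  ] F [ 0.5 -0.5 -0.4] t 24.95
row 260 []
row 300 [(261, (-0.11), (-53.8), (69.7)), (281, (-0.04), (-53.8), (78.4)), (353, (0.13), (-53.7), (110.0)), (569, (-0.05), (-53.7), (204.6))]
col 20 [(13, (0.69), (-168.1), (-15.2)), (292, (0.13), (-49.9), (-46.8))]
col 70 [(13, (0.69), (-168.1), (3.2)), (292, (0.12), (-49.9), (-23.1))]
col 120 [(13, (0.61), (-168.1), (21.6)), (292, (0.13), (-49.9), (0.6)), (375, (-0.15), (-0.4), (-8.2))]
col 170 [(13, (0.55), (-168.0), (40.0)), (292, (0.11), (-49.9), (24.3)), (346, (-0.15), (-18.7), (20.2))]
col 220 [(13, (0.55), (-168.0), (58.4)), (292, (0.11), (-49.9), (48.0)), (316, (-0.14), (-36.5), (46.8)), (362, (0.09), (-8.7), (44.4)), (370, (-0.1), (-3.6), (43.9))]
col 270 [(13, (0.64), (-168.0), (76.8)), (316, (-0.03), (-36.4), (71.1))]
col 320 [(13, (0.63), (-168.0), (95.2)), (350, (0.11), (-16.2), (95.4)), (392, (-0.15), (11.0), (95.5))]
col 370 [(12, (0.62), (-168.3), (113.6)), (293, (0.1), (-49.3), (119.1)), (318, (-0.13), (-35.3), (119.8))]
col 420 [(11, (0.6), (-168.6), (131.9)), (293, (0.08), (-49.3), (142.8)), (320, (-0.13), (-34.1), (144.2)), (362, (0.13), (-8.7), (146.5)), (374, (-0.13), (-1.0), (147.2))]
col 470 [(12, (0.54), (-168.3), (150.3)), (296, (0.08), (-47.6), (166.8)), (349, (-0.12), (-16.8), (170.9))]
col 520 [(12, (0.54), (-168.3), (168.7)), (297, (0.09), (-47.1), (190.6)), (378, (-0.12), (1.7), (199.4))]
col 570 [(12, (0.58), (-168.3), (187.1)), (300, (0.07), (-45.4), (214.8))]
col 620 [(12, (0.59), (-168.2), (205.4))]
```

step_arm(commands=[-0.0005, 0, 0, 0, 0, 0, -0.001, 0, 0, 0, 0, 0, -0.0015, 0, 0, 0, 0, 0, -0.002, 0, 0, 0, 0, 0, -0.0025, 0, 0, 0, 0, 0, -0.003, 0, 0, 0, 0, 0, -0.003, 0, 0, 0, 0, 0, -0.003, 0, 0, 0, 0, 0, -0.003, 0, 0, 0, 0, 0, -0.003, 0, 0, 0, 0, 0])

```text
t: 26.0
tcp_pos: [0.4639, 0.066, 0.003]
tool_rot: [-0.039, 0.999, -0.0, 0.0]
force: [-0.1, 0.5, -0.2]
finger_gap: -0.003
gripper_force: 0.0
```

```bash
python3 m2.py 260 300| sed 's/np.float64//g;s/([0-9]*, (0.[56][0-9]*),[^)]*), ([^)]*)), //' | cut -c1-120
```

```text
table [-58.3  95.5] z 0.003 th [ 0.01 -0.02 -0.  ] F [-0.1  0.5 -0.2] t 26.0
row 260 []
row 300 [(261, (-0.11), (-50.5), (69.7)), (281, (-0.03), (-50.5), (78.4)), (353, (0.12), (-50.5), (110.0)), (576, (-0.06
col 20 [(286, (0.13), (-49.9), (-46.0))]
col 70 [(286, (0.13), (-49.9), (-22.4))]
col 120 [(286, (0.12), (-49.9), (1.1)), (375, (-0.16), (2.9), (-8.3))]
col 170 [(286, (0.11), (-49.9), (24.7)), (346, (-0.16), (-15.4), (20.1))]
col 220 [(286, (0.11), (-49.9), (48.3)), (316, (-0.14), (-33.2), (46.8)), (362, (0.1), (-5.4), (44.3)), (370, (-0.1), (-
col 270 [(317, (-0.03), (-32.6), (71.1))]
col 320 [(350, (0.11), (-12.9), (95.4)), (392, (-0.15), (14.3), (95.5))]
col 370 [(291, (0.1), (-47.1), (119.1)), (318, (-0.13), (-32.0), (119.8))]
col 420 [(291, (0.09), (-47.1), (142.7)), (320, (-0.13), (-30.8), (144.2)), (362, (0.14), (-5.4), (146.6)), (374, (-0.14
col 470 [(292, (0.09), (-46.6), (166.5)), (350, (-0.13), (-12.9), (171.1))]
col 520 [(292, (0.09), (-46.5), (190.2)), (378, (-0.12), (5.0), (199.5))]
col 570 [(294, (0.07), (-45.4), (214.1))]
col 620 []
```

step_arm(commands=[0.004, 0, -0.005, 0, 0, 0, 0.004, 0, -0.025, 0, 0, 0, -0.03, 0.025, -0.028, 0, 0, 0, -0.065, 0.05, -0.028, 0, 0, 0, -0.1, 0.075, -0.028, 0, 0, 0, -0.132, 0.095, -0.026, 0, 0, 0, -0.132, 0.095, -0.018, 0, 0, 0, -0.132, 0.095, -0.008, 0, 0, 0, -0.132, 0.095, -0.001, 0, 0, 0, -0.132, 0.095, 0, 0, 0, 0])

```text
t: 27.05
tcp_pos: [0.5851, 0.1701, 0.0013]
tool_rot: [-0.039, 0.999, -0.0, -0.003]
force: [-0.1, -0.4, -0.1]
finger_gap: 0.004
gripper_force: 0.0
```

```bash
python3 m2.py 200 | sed 's/np.float64//g;s/([0-9]*, (0.[56][0-9]*),[^)]*), ([^)]*)), //' | cut -c1-160
```

```text
table [ 70.6 189.7] z 0.0013 th [-0.04  0.29 -0.03] F [-0.1 -0.4 -0.1] t 27.05
row 200 [(24, (-0.1), (31.9), (73.4)), (49, (0.09), (32.0), (83.3)), (378, (-0.06), (32.2), (212.5))]
col 20 [(140, (0.03), (10.4), (67.7)), (205, (-0.08), (38.2), (60.4)), (376, (0.08), (130.6), (35.9))]
col 70 [(247, (-0.1), (58.1), (77.6)), (376, (0.08), (130.6), (61.6))]
col 120 [(247, (-0.09), (58.1), (100.0)), (376, (-0.05), (130.7), (87.2))]
col 170 [(249, (-0.11), (59.2), (122.3))]
col 220 [(248, (-0.09), (58.7), (144.8)), (317, (-0.04), (95.1), (141.6)), (371, (-0.04), (127.5), (138.7))]
col 270 [(248, (-0.09), (58.7), (167.2)), (317, (-0.03), (95.2), (165.6))]
col 320 [(209, (0.03), (40.2), (189.6)), (248, (-0.09), (58.8), (189.6)), (375, (0.09), (130.1), (189.7)), (391, (-0.13), (140.6), (189.7))]
col 370 [(207, (-0.07), (39.4), (211.2)), (318, (-0.03), (95.8), (213.7))]
col 420 [(320, (-0.04), (97.0), (237.9)), (362, (0.04), (122.0), (240.1)), (374, (-0.04), (129.5), (240.8))]
col 470 [(349, (-0.04), (114.0), (264.2))]
col 520 [(378, (-0.1), (132.2), (292.3))]
col 570 [(375, (0.09), (130.3), (317.5))]
col 620 [(297, (-0.2), (84.3), (330.9))]
```

step_arm(commands=[0, 0, 0, 0, 0, 0, 0.002, 0, 0, 0, 0, 0, 0.004, 0, 0, 0, 0, 0, 0.006, 0, 0, 0, 0, 0, 0.0075, 0, 0, 0, 0, 0, 0.0085, 0, 0, 0, 0, 0, 0.0095, 0, 0, 0, 0, 0, 0.0105, 0, 0, 0, 0, 0, 0.0105, 0, 0, 0, 0, 0, 0.0105, 0, 0, 0, 0, 0])

```text
t: 28.1
tcp_pos: [0.5776, 0.1703, 0.003]
tool_rot: [-0.039, 0.999, 0.0, 0.0]
force: [0.5, 0.5, -0.7]
finger_gap: -0.003
gripper_force: 0.2
```

```bash
python3 m2.py 200 | sed 's/np.float64//g;s/([0-9]*, (0.[56][0-9]*),[^)]*), ([^)]*)), //' | cut -c1-160|head -9
```

```text
table [ 63.1 190.5] z 0.003 th [ 0.01 -0.02  0.  ] F [ 0.5  0.5 -0.7] t 28.1
row 200 [(36, (-0.12), (24.8), (77.7)), (50, (0.09), (24.8), (83.3)), (377, (-0.09), (24.9), (213.1))]
col 20 [(137, (0.03), (1.9), (67.7)), (227, (-0.08), (41.5), (57.1)), (384, (0.09), (130.3), (33.3))]
col 70 [(261, (-0.1), (58.4), (75.5)), (384, (0.09), (130.3), (59.5))]
col 120 [(261, (-0.1), (58.4), (98.5)), (376, (-0.04), (125.0), (86.7))]
col 170 [(261, (-0.1), (58.4), (121.5))]
col 220 [(261, (-0.09), (58.4), (144.5)), (362, (0.04), (116.0), (139.4)), (371, (-0.03), (121.8), (138.9))]
col 270 [(261, (-0.09), (58.5), (167.5)), (316, (-0.04), (88.3), (166.2))]
col 320 [(262, (-0.11), (59.0), (190.4)), (391, (-0.12), (135.1), (190.5))]
```

Yaw is now about 0 and x about centred. Next I go behind the trailing edge and push it across in −y.

step_arm(commands=[-0.003, 0, -0.005, 0, 0, 0, -0.003, 0, -0.025, 0, 0, 0, 0.012, 0.015, -0.028, 0, 0, 0, 0.03, 0.03, -0.028, 0, 0, 0, 0.05, 0.05, -0.028, 0, 0, 0, 0.062, 0.053, -0.026, 0, 0, 0, 0.062, 0.053, -0.018, 0, 0, 0, 0.062, 0.053, -0.008, 0, 0, 0, 0.062, 0.053, -0.001, 0, 0, 0, 0.062, 0.053, 0, 0, 0, 0])

```text
t: 29.15
tcp_pos: [0.5117, 0.2175, 0.0014]
tool_rot: [-0.038, 0.999, -0.0, -0.001]
force: [0.8, 0.6, -0.1]
finger_gap: 0.001
gripper_force: 0.0
```

step_arm(commands=[0, 0, 0, 0, 0, 0, 0, 0, 0, 0, 0, 0, 0, -0.008, 0, 0, 0, 0, 0, -0.016, 0, 0, 0, 0, 0, -0.025, 0, 0, 0, 0, 0, -0.034, 0, 0, 0, 0, 0, -0.043, 0, 0, 0, 0, 0, -0.052, 0, 0, 0, 0, 0, -0.055, 0, 0, 0, 0, 0, -0.055, 0, 0, 0, 0])

```text
t: 30.15
tcp_pos: [0.5159, 0.1626, 0.0029]
tool_rot: [-0.039, 0.999, -0.0, -0.0]
force: [-0.1, 0.9, 0.4]
finger_gap: 0.001
gripper_force: 0.0
```

```bash
python3 m2.py 170 190 | sed 's/np.float64//g;s/([0-9]*, (0.[56][0-9]*),[^)]*), ([^)]*)), //' | cut -c1-160
```

```text
table [  1.  187.7] z 0.0029 th [-0.04  0.01 -0.01] F [-0.1  0.9  0.4] t 30.15
row 170 [(285, (-0.08), (-49.4), (174.2))]
row 190 [(286, (-0.09), (-41.4), (174.3))]
col 20 [(163, (0.12), (-49.6), (62.0)), (377, (-0.09), (63.4), (31.7))]
col 70 [(167, (0.09), (-47.8), (82.6)), (377, (-0.09), (63.4), (57.7))]
col 120 [(167, (0.09), (-47.8), (103.6)), (376, (-0.14), (62.8), (83.8))]
col 170 [(165, (0.11), (-48.6), (124.7)), (346, (-0.11), (43.9), (112.3))]
col 220 [(166, (0.09), (-48.2), (145.6)), (317, (-0.13), (26.7), (139.0)), (363, (0.08), (54.5), (136.5)), (371, (-0.1), (59.6), (136.0))]
col 270 [(166, (0.08), (-48.1), (166.6)), (317, (-0.12), (26.7), (163.3))]
col 320 [(391, (-0.03), (72.9), (187.7))]
col 370 [(318, (-0.04), (27.3), (212.0))]
col 420 [(320, (-0.04), (28.5), (236.4)), (362, (0.04), (54.0), (238.7)), (374, (-0.04), (61.7), (239.4))]
col 470 [(349, (-0.04), (45.9), (263.2))]
col 520 [(378, (-0.03), (64.3), (291.6))]
col 570 []
col 620 [(297, (-0.21), (15.7), (330.5))]
```

step_arm(commands=[0, -0.004, 0, 0, 0, 0, 0, -0.011, 0, 0, 0, 0, 0, -0.018, 0, 0, 0, 0, 0, -0.025, 0, 0, 0, 0, 0, -0.032, 0, 0, 0, 0, 0, -0.04, 0, 0, 0, 0, 0, -0.048, 0, 0, 0, 0, 0, -0.056, 0, 0, 0, 0, 0, -0.06, 0, 0, 0, 0, 0, -0.06, 0, 0, 0, 0])

```text
t: 31.2
tcp_pos: [0.5207, 0.1028, 0.003]
tool_rot: [-0.039, 0.999, -0.0, 0.0]
force: [-0.2, 0.8, -0.3]
finger_gap: 0.001
gripper_force: 0.0
```

```bash
python3 m2.py 170 190 | sed 's/np.float64//g;s/([0-9]*, (0.[56][0-9]*),[^)]*), ([^)]*)), //' | cut -c1-160
```

```text
table [  1.1 127.7] z 0.003 th [-0.04 -0.01 -0.01] F [-0.2  0.8 -0.3] t 31.2
row 170 [(284, (-0.07), (-49.3), (113.8))]
row 190 [(285, (-0.08), (-41.3), (113.9))]
col 20 [(163, (0.09), (-49.5), (2.0)), (360, (-0.11), (52.6), (-25.4))]
col 70 [(162, (0.1), (-49.9), (23.1)), (371, (-0.09), (59.7), (-1.5))]
col 120 [(162, (0.1), (-49.8), (44.0)), (375, (-0.13), (62.3), (23.9))]
col 170 [(162, (0.11), (-49.8), (64.9)), (346, (-0.11), (44.0), (52.3))]
col 220 [(167, (0.09), (-47.6), (85.6)), (317, (-0.12), (26.8), (79.0)), (362, (0.09), (54.0), (76.5)), (371, (-0.1), (59.7), (76.0))]
col 270 [(168, (0.09), (-47.2), (106.6)), (317, (-0.12), (26.8), (103.3))]
col 320 []
col 370 [(318, (-0.03), (27.5), (152.0))]
col 420 [(320, (-0.03), (28.6), (176.4)), (362, (0.05), (54.1), (178.7)), (374, (-0.04), (61.8), (179.4))]
col 470 [(349, (-0.04), (46.0), (203.2))]
col 520 [(379, (-0.04), (65.1), (231.8))]
col 570 []
col 620 []
```

step_arm(commands=[0, -0.004, 0, 0, 0, 0, 0, -0.01, 0, 0, 0, 0, 0, -0.017, 0, 0, 0, 0, 0, -0.024, 0, 0, 0, 0, 0, -0.031, 0, 0, 0, 0, 0, -0.037, 0, 0, 0, 0, 0, -0.042, 0, 0, 0, 0, 0, -0.045, 0, 0, 0, 0, 0, -0.047, 0, 0, 0, 0, 0, -0.047, 0, 0, 0, 0])

```text
t: 32.25
tcp_pos: [0.5243, 0.0564, 0.0029]
tool_rot: [-0.039, 0.999, -0.0, 0.0]
force: [-0.1, 0.4, -0.2]
finger_gap: 0.002
gripper_force: 0.0
```

```bash
python3 m2.py 170 190 | sed 's/np.float64//g;s/([0-9]*, (0.[56][0-9]*),[^)]*), ([^)]*)), //' | cut -c1-160
```

```text
table [ 1.1 81.2] z 0.0029 th [-0.   -0.01 -0.01] F [-0.1  0.4 -0.2] t 32.25
row 170 [(289, (-0.08), (-49.3), (69.2))]
row 190 [(290, (-0.08), (-41.3), (69.4))]
col 20 [(162, (0.1), (-49.8), (-44.4)), (314, (-0.04), (25.0), (-64.4))]
col 70 [(163, (0.1), (-49.4), (-23.5)), (360, (-0.11), (52.7), (-46.3))]
col 120 [(163, (0.09), (-49.4), (-2.6)), (362, (-0.09), (54.0), (-21.0)), (376, (-0.04), (63.0), (-22.6))]
col 170 [(162, (0.09), (-49.8), (18.4)), (345, (-0.11), (43.4), (5.9))]
col 220 [(162, (0.08), (-49.8), (39.3)), (317, (-0.12), (26.8), (32.5)), (361, (0.09), (53.3), (30.1)), (370, (-0.1), (59.1), (29.6))]
col 270 [(161, (0.09), (-50.2), (60.2)), (317, (-0.12), (26.8), (56.8))]
col 320 [(392, (-0.04), (73.7), (81.2))]
col 370 [(318, (-0.03), (27.4), (105.5))]
col 420 []
col 470 [(349, (-0.04), (45.9), (156.7))]
col 520 [(378, (-0.04), (64.4), (185.2))]
col 570 []
col 620 []
```

step_arm(commands=[0, 0.003, -0.005, 0, 0, 0, 0, 0.005, -0.025, 0, 0, 0, 0.005, 0.02, -0.06, 0, 0, 0, 0.015, 0.05, -0.1, 0, 0, 0, 0.02, 0.09, -0.13, 0, 0, 0, 0.02, 0.13, -0.15, 0, 0, 0, 0.02, 0.17, -0.15, 0, 0, 0, 0.02, 0.2, -0.15, 0, 0, 0, 0.02, 0.22, -0.15, 0, 0, 0, 0.02, 0.22, -0.15, 0, 0, 0])

```text
t: 33.3
tcp_pos: [0.4863, 0.2773, 0.1534]
tool_rot: [-0.041, 0.999, 0.0, 0.0]
force: [0.7, -0.5, 0.1]
finger_gap: -0.003
gripper_force: 0.0
```

```bash
python3 -c "
from h import *
where()
t=manip.snapshot('top')['pixels'][110:230,280:480];s=manip.snapshot('side')['pixels'][190:280,310:460]
a=cv2.resize(t,(500,300),interpolation=cv2.INTER_CUBIC);b=cv2.resize(s,(500,300),interpolation=cv2.INTER_CUBIC)
cv2.imwrite('pics/f.png',np.vstack([a,b]))"
```

```text
table [-19.6 304.3] z 0.1534 th [ 0.25 -0.05  0.05] F [ 0.7 -0.5  0.1] t 33.3
```

View pics/f.png

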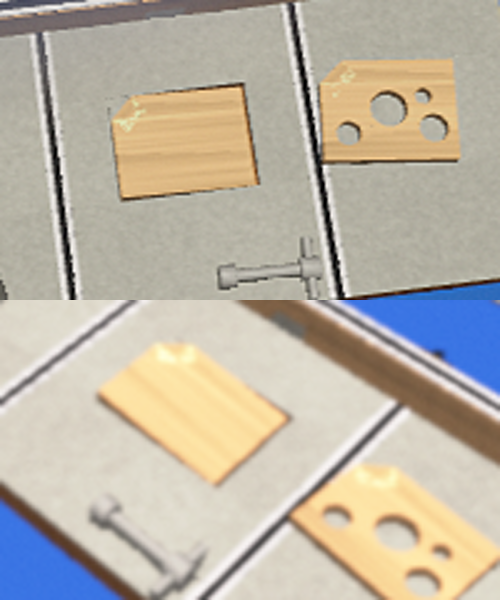

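The picture shows the insert in the pocket with a thin dark gap at the far and right sides. The worn insert and the chuck key haven't moved. I press lightly on the trailing side to confirm the height.

step_arm(commands=[-0.004, -0.045, 0, 0, 0, 0, -0.008, -0.09, 0.01, 0, 0, 0, -0.012, -0.135, 0.04, 0, 0, 0, -0.016, -0.18, 0.08, 0, 0, 0, -0.02, -0.22, 0.115, 0, 0, 0, -0.02, -0.252, 0.13, 0, 0, 0, -0.02, -0.255, 0.138, 0, 0, 0, -0.02, -0.255, 0.142, 0, 0, 0, -0.02, -0.255, 0.145, 0, 0, 0, -0.02, -0.255, 0.145, 0, 0, 0])

```text
t: 34.4
tcp_pos: [0.5272, 0.0206, 0.0101]
tool_rot: [-0.04, 0.999, -0.001, 0.001]
force: [-2.7, -5.5, 8.1]
finger_gap: -0.001
gripper_force: 4.0
```

```bash
python3 -c "
from h import *
where()"
```

```text
table [ 1.2 45.3] z 0.0101 th [ 0.13 -0.09 -0.15] F [-2.7 -5.5  8.1] t 34.4
```

Contact came at TCP z 0.010 instead of ~0, so the trailing side is still resting on the rim. I shuffle it on in −y under light pressure.

step_arm(commands=[0, 0, 0, 0, 0, 0, 0, -0.001, 0, 0, 0, 0, 0, -0.002, 0, 0, 0, 0, 0, -0.003, 0, 0, 0, 0, 0, -0.004, 0, 0, 0, 0, 0.001, -0.005, 0, 0, 0, 0, -0.001, -0.006, 0, 0, 0, 0, 0, -0.006, 0, 0, 0, 0, 0, -0.006, 0, 0, 0, 0, 0, -0.006, 0, 0, 0, 0])

```text
t: 35.4
tcp_pos: [0.5271, 0.0159, 0.0078]
tool_rot: [-0.039, 0.999, 0.0, -0.0]
force: [0.2, -0.6, 0.5]
finger_gap: 0.002
gripper_force: 0.0
```

```bash
python3 m2.py 150 190 | sed 's/np.float64//g;s/([0-9]*, (0.[56][0-9]*),[^)]*), ([^)]*)), //' | cut -c1-160
```

```text
table [ 0.8 40.6] z 0.0078 th [0.01 0.02 0.  ] F [ 0.2 -0.6  0.5] t 35.4
row 150 []
row 190 [(81, (0.1), (-40.1), (-56.8)), (380, (-0.1), (-40.1), (65.1))]
col 20 []
col 70 []
col 120 [(161, (0.1), (-49.4), (-45.9)), (353, (-0.1), (52.3), (-64.0)), (376, (-0.04), (67.5), (-66.6))]
col 170 [(160, (0.09), (-49.9), (-24.2)), (346, (-0.13), (47.9), (-37.2))]
col 220 [(160, (0.09), (-49.9), (-2.7)), (317, (-0.13), (30.1), (-9.7))]
col 270 [(160, (0.09), (-49.8), (18.9)), (316, (-0.12), (29.5), (15.5))]
col 320 [(160, (0.09), (-49.8), (40.5)), (256, (-0.11), (-3.9), (40.5)), (350, (0.1), (50.5), (40.6)), (391, (-0.04), (77.8), (40.7))]
col 370 [(160, (0.09), (-49.8), (62.0)), (318, (-0.14), (30.8), (65.8))]
col 420 [(320, (-0.04), (32.0), (91.0)), (362, (0.05), (58.2), (93.4)), (373, (-0.03), (65.5), (94.1))]
col 470 []
col 520 [(379, (-0.04), (69.6), (148.3))]
col 570 []
col 620 []
```

Force vanished at the same height, so it dropped. I confirm by pressing at that spot.

step_arm(commands=[0, 0, 0.002, 0, 0, 0, 0, 0, 0.004, 0, 0, 0, 0, 0, 0.006, 0, 0, 0, 0, 0, 0.007, 0, 0, 0, 0, 0, 0.008, 0, 0, 0, 0, 0, 0.0085, 0, 0, 0, 0, 0, 0.009, 0, 0, 0, 0, 0, 0.0093, 0, 0, 0, 0, 0, 0.0093, 0, 0, 0, 0, 0, 0.0093, 0, 0, 0])

```text
t: 36.45
tcp_pos: [0.5272, 0.0158, -0.0001]
tool_rot: [-0.039, 0.999, -0.0, 0.0]
force: [-1.6, 0.4, 10.9]
finger_gap: 0.004
gripper_force: 5.6
```

It is flush at the trailing side (contact at −0.0001). Now the leading side.

step_arm(commands=[0, 0, -0.006, 0, 0, 0, 0, -0.015, -0.014, 0, 0, 0, 0, -0.04, -0.014, 0, 0, 0, 0, -0.065, -0.014, 0, 0, 0, 0, -0.085, -0.014, 0, 0, 0, 0, -0.085, -0.01, 0, 0, 0, 0, -0.085, -0.005, 0, 0, 0, 0, -0.085, -0.002, 0, 0, 0, 0, -0.085, 0, 0, 0, 0, 0, -0.085, 0, 0, 0, 0])

```text
t: 37.45
tcp_pos: [0.5332, -0.0684, -0.0]
tool_rot: [-0.04, 0.999, -0.0, -0.001]
force: [-3.1, -2.4, 14.2]
finger_gap: 0.002
gripper_force: 6.7
```

step_arm(commands=[0, 0, -0.006, 0, 0, 0, 0, 0, -0.02, 0, 0, 0, 0, 0, -0.05, 0, 0, 0, 0, 0.04, -0.09, 0, 0, 0, 0, 0.08, -0.13, 0, 0, 0, 0, 0.12, -0.15, 0, 0, 0, 0, 0.17, -0.15, 0, 0, 0, 0, 0.22, -0.15, 0, 0, 0, 0, 0.25, -0.15, 0, 0, 0, 0, 0.25, -0.15, 0, 0, 0])

```text
t: 38.45
tcp_pos: [0.5131, 0.1852, 0.1494]
tool_rot: [-0.042, 0.999, 0.001, 0.0]
force: [-0.3, -1.2, -0.3]
finger_gap: 0.004
gripper_force: 0.0
```

```bash
python3 -c "
from h import *
t=manip.snapshot('top');i=t['pixels'].astype(float)+1;cv2.imwrite('pics/end.png',t['pixels'])
h=(i[:,:,2]-i[:,:,0])/i[:,:,2]
m=(h>.25).astype(np.uint8);m[:, :310]=0;m[:,400:]=0;m[:120]=0;m[210:]=0
n,l,s,c=cv2.connectedComponentsWithStats(m);k=1+s[1:,4].argmax();print(s[k],tab(ray(t,*c[k],.03)))
print(cv2.minAreaRect(np.argwhere(l==k)[:,::-1].astype(np.float32)))"
```

```text
[ 324  143   60   47 2224] [0.2 0.6]
((353.03155517578125, 166.3652801513672), (41.20901107788086, 56.05655288696289), 83.21102905273438)
```

Contact height is the same at both ends and matches the table top, so the insert is seated flush. The arm is clear.

```bash
python3 -c "
from station import manip
print(manip.sign_off())"
```

```text
the job is handed in; nothing more can be done
None
```

The new insert is seated in the pocket and flush at both ends by touch, the worn insert and chuck key were not touched, and the job was handed in at about 38.5 s of the 67 s allowed.

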